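Take a roast-colour reading with a two-stage button

ROBOT

A 7-joint arm with a two-finger parallel gripper is mounted at the origin on the work surface. World frame = base frame: x ahead of the robot, y to its left, z up, the work surface at z = 0. Lengths are in m, angles in rad, forces in N, time in s.
With the tool pointing down it reaches from about 0.425 to 0.875 m from the base axis. Payload 4.7 kg.
Tool frame: the origin (TCP) lies midway between the tips of the shut fingers; the grasp point (between the pads) lies 19 mm behind it; z points along the fingers, x is the direction in which the jaws open and shut, and the axes are right-handed (so a half turn about z gives the same grasp; the last joint's range is limited). The gripper opens to 87 mm and grips with 3 to 60 N. Pads are 19 mm wide; open, the fingers measure 117 mm over their backs; the gripper's body (75 mm by 190 mm) begins 51 mm behind the grasp point.
Start: joints at [-1.143, 0.321, -0.07, 1.45, 0.023, 1.371, -0.057], TCP at [0.261, 0.595, 0.223] pointing down, gripper open.
Joint ranges: [-2.86, 2.86], [-0.3, 2.09], [-1.38, 1.24], [0.06, 2.45], [-1.56, 4.7], [0.09, 2.05], [-2.69, 2.69]. Speed limits (rad/s): [2.57, 2.57, 3.14, 3.14, 3.14, 3.14, 3.14].

INTERFACE

Orientations are given as a rotation vector (axis times angle).
In Python, from bench import get_state, eyes, ticket gives the robot as it stands.
- The arm moves only by the tool carry_out, never from a script. Its argument "motion" is a list of rows, each a list of 2 entries, a list of its own where there are three numbers: the shift along the world's x, y, z in m, then the turn about the world's z in rad. A call has 1 to 20 rows; each row is the pose to reach, as a shift and turn from the pose commanded when the call began; what a row does not reach only later rows make up. A row lasts 1/10 s, in which the tool goes at most 50 mm and 8.59 degrees, less where a joint would pass 70% of its speed; a pose out of reach is approached as far as the arm can. A call with a gripper value outside its range is refused whole. "grip" is the gripper command: -1 is fully open, 1 is shut, values between are in proportion, set as the call begins (left out, the last holds). The fingers move at their own pace and stop on an object; "squeeze" is the grip in N (left out, the last holds). Time passes only in rows, so rows that repeat a pose let the fingers close. It gives the time, the measured TCP pose, the force and the opening at its end, in the units of the state.
- get_state(): the state, without advancing time (a new reading comes with each control period).
- eyes.get_image(name): name is "side" or "top"; returns a dict with "pixels" (384x512x3 uint8, blue, green, red), "mtx" (3x3 intrinsics, pixels), "extrinsics" (4x4, takes a point from camera to world coordinates). Camera axes: x right, y down, z forward; pixel columns grow to the right and rows downward; lengths in m; the calibration is good to about 2 mm. A picture is of the moment at which its call begins. There is no depth.
- ticket.close_job(): hands the job in, once; it reports no verdict.
The state is a dict: "time": time; "joint_positions": joint angles; "qd": joint speeds; "joint_torque": joint torques, N m; "position": TCP position; "tool_rot": TCP orientation; "ft_force": force on the tool from outside, world axes, zero at the start; "torque": the same for the moment, N m; "grip_width": opening from 0.0 (shut) to 1.0 (fully open).
Only numpy, scipy, OpenCV 4.12 (cv2) and the standard library are available. Lean on these libraries where they do the work, as an engineer would, in place of code of your own. Each camera call takes 0.05 s, during which the arm holds its last target. There are 200 camera calls.

TASK

First slide the orange reference plate straight up out of the slot in the white colour reader, stand it upright and fully down in the slot of the wooden rack, and let go of it. Then take the reading with the green two-stage button: press it down firmly onto its halfway stop and keep it pressed there for at least one second without pushing past the stop, then press on until it is fully down, where it latches, and back away. Leave the canister and the cup undisturbed.

Things in the scene. Friction and masses are not known exactly. Their poses are not given: they have to be found in the camera images.
- reader: White box-shaped roast-colour reader, fixed, 150 (x) x 220 (y) x 75 mm (z), black display on top. Origin: centre of its underside, on the table. Slot in the flat top centred at x=0, y=+50 mm: 11 mm wide in x, 74 mm long in y, floor at z=25 mm. The button's vertical axis is at x=+15, y=-60 mm.
- button: Round green button cap, 32 mm across. Origin: centre of its top, 17 to 37 mm above the reader's top at rest. First stage: it goes 5 to 14 mm down (worn, different each time, not to be seen, only felt) at 1 to 3 N, onto the halfway stop, where it feels rigid up to 13 N; over 4 N on it means it is firmly on the stop. Fully down its top is 7 to 15 mm above the reader's top.
- stem (a point): Point inside the button's dark stem, on its axis, below the cap; its height does not tell where the halfway stop is. It moves only in the second stage: pushed with over about 13 N it slides down 5 to 8 mm at that force to a hard end stop, and never comes back up by itself. 82 to 85 mm above the reader's underside at the start, 77 mm fully down and latched.
- plate: Orange plate with a white disc on both faces, 8 mm thick (x), 70 mm wide (y), 100 mm tall (z), 60 to 130 g. Loose. Origin: centre of its lower edge. It stands in the reader's slot, faces parallel to the slot, its upper 50 mm showing.
- rack: Wooden parking rack, fixed, 64 (x) x 110 (y) x 50 mm (z). Origin: centre of its underside. One slot open at the top, centred, 14 mm wide in x and 78 mm long in y, floor at z=12 mm. It may be to the left or the right of the reader.
- canister: White jar with a wooden lid, 84 mm across, 130 mm tall, loose. Origin: centre of its underside. On the other side of the reader from the rack. Leave alone.
- cup: Brown paper cup, 84 mm across, 100 mm tall, loose, beyond the reader. Origin: centre of its underside. Leave alone.
There are look-alikes about, which are no part of the job. What is meant by the rack is not pink or purple, and is the larger of those in its own colour.

How it is judged:
By the outcome, as a careful person would: the job done as asked, in the order asked, and still so for the second after the job is handed in, with the robot touching nothing.
It also fails if it takes over 51 s, if anything falls off the work surface, if the arm or the gripper's body presses on something with over 40 N, if the wrist force passes 120 N, or if a joint passes its speed limit or range.

## Working session

There is one attempt and no reset: what is moved stays moved. The work goes in short steps, Python scripts to look and compute and a tool call to move; the robot and the scene stay as the last step left them, time stands still between calls to the robot, and variables do not carry over. Pictures are saved under pics/ and viewed, about 8 in all and at most 12, crops included, and the job is handed in when it is done.

Besides the shell and the picture viewer there is one more tool, called after "Call:" as name(argument=value, ...) on one line, values as JSON. carry_out: Moves the arm, as the interface text tells. Its arguments: {"type":"object","properties":{"motion":{"type":"array","items":{"type":"array"}},"grip":{"type":"number"},"squeeze":{"type":"number"}},"required":["motion"]}

```bash
mkdir -p pics; python3 - <<'E'
from bench import get_state, eyes
import cv2,numpy as np,pickle
np.set_printoptions(precision=4,suppress=True)
d={}
for n in("side","top"):
    im=eyes.get_image(n);d[n]=im
    cv2.imwrite(f"pics/{n}0.png",np.array(im["pixels"]));print(n,np.array(im["mtx"]),np.array(im["extrinsics"]))
pickle.dump(d,open("im0.pkl","wb"))
print(get_state())
E
```

```text
side [[435.6448   0.     255.1857]
 [  0.     435.6448 192.3385]
 [  0.       0.       1.    ]] [[ 0.8911 -0.3456  0.2941  0.1945]
 [-0.4535 -0.703   0.5479 -0.5824]
 [ 0.0174 -0.6216 -0.7832  1.0113]
 [ 0.      0.      0.      1.    ]]
top [[414.9508   0.     252.7455]
 [  0.     414.9508 194.8497]
 [  0.       0.       1.    ]] [[-0.0265 -0.9957  0.0885  0.4559]
 [-0.9996  0.0257 -0.0092  0.0719]
 [ 0.0069 -0.0887 -0.996   1.0996]
 [ 0.      0.      0.      1.    ]]
{'time': 0.1, 'joint_positions': array([-1.1429,  0.3218, -0.0701,  1.4516,  0.0226,  1.3708, -0.0569]), 'qd': array([ 0.    , -0.0026, -0.0003, -0.0022,  0.0003,  0.0009,  0.0004]), 'joint_torque': array([  0.0002, -49.2573,  -0.4056, -31.3402,  -0.0643,   0.0395,
         0.0001]), 'position': array([0.2612, 0.5947, 0.2216]), 'tool_rot': array([ 2.6295,  1.7172, -0.0022]), 'ft_force': array([-0.3163, -0.1144,  0.2935]), 'torque': array([-0.0223,  0.0564,  0.0349]), 'grip_width': 1.0038343950412272}
```

View pics/top0.png

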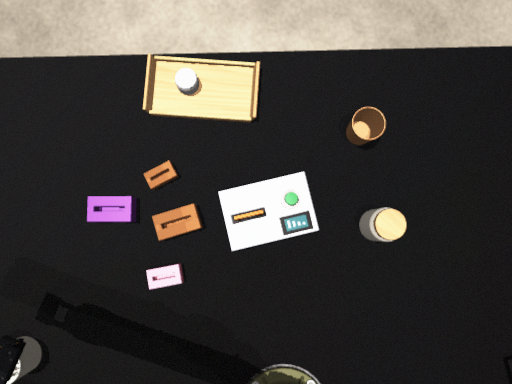

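View pics/side0.png

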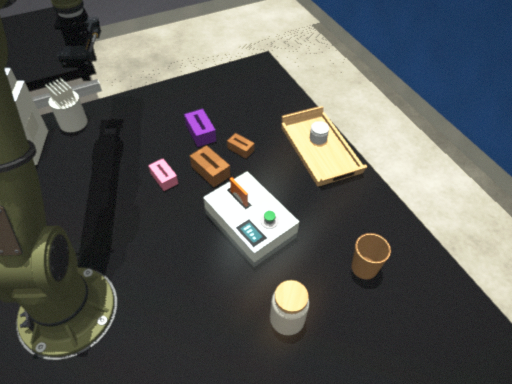

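The top view shows the reader at about (268,210), the plate at (249,215), the button at (291,199), and the large brown rack at (177,222), left of the reader. The small brown, purple and pink racks are look-alikes. The side view agrees.

```bash
cat > h.py <<'E'
import cv2,numpy as np,pickle
np.set_printoptions(precision=4,suppress=True)
def cast(im,uv,z):
    K=np.array(im["mtx"]);T=np.array(im["extrinsics"])
    uv=np.atleast_2d(np.asarray(uv,float))
    r=np.c_[uv,np.ones(len(uv))]@np.linalg.inv(K).T@T[:3,:3].T
    return T[:3,3]+r*((z-T[2,3])/r[:,2])[:,None]
def hsv(im): return cv2.cvtColor(np.ascontiguousarray(im["pixels"]),cv2.COLOR_BGR2HSV)
def rect(im,mask,z,roi):
    m=np.zeros_like(mask);x0,y0,x1,y1=roi;m[y0:y1,x0:x1]=mask[y0:y1,x0:x1]
    c=max(cv2.findContours(m,cv2.RETR_EXTERNAL,cv2.CHAIN_APPROX_NONE)[0],key=cv2.contourArea)
    r=cv2.minAreaRect(c);P=cast(im,cv2.boxPoints(r),z)
    a,b=P[1]-P[0],P[2]-P[1]
    if np.linalg.norm(a)<np.linalg.norm(b):a,b=b,a
    return dict(px=np.array(r[0]),c=P.mean(0),L=np.linalg.norm(a),W=np.linalg.norm(b),yaw=(np.degrees(np.arctan2(a[1],a[0])))%180-90)
def tri(i1,p1,i2,p2):
    A=np.zeros((3,3));b=np.zeros(3)
    for im,p in((i1,p1),(i2,p2)):
        o=np.array(im["extrinsics"])[:3,3];d=cast(im,p,0)[0]-o;d/=np.linalg.norm(d)
        M=np.eye(3)-np.outer(d,d);A+=M;b+=M@o
    return np.linalg.solve(A,b)
E
python3 - <<'E'
from h import *
d=pickle.load(open("im0.pkl","rb"));t,s=d["top"],d["side"]
h=hsv(t)
white=cv2.morphologyEx(cv2.inRange(h,(0,0,120),(180,70,255)),cv2.MORPH_CLOSE,np.ones((5,5)))
print("reader",rect(t,white,.075,(205,160,330,260)))
br=cv2.inRange(h,(3,100,60),(20,255,255))
print("rack",rect(t,br,.05,(145,195,210,250)))
dark=cv2.inRange(h,(0,0,0),(180,255,70))
print("slot",rect(t,dark,.05,(160,213,194,231)))
orr=cv2.inRange(h,(5,130,130),(25,255,255))
print("plate",rect(t,orr,.125,(225,200,275,230)))
g=cv2.inRange(h,(40,100,60),(85,255,255));gs=cv2.inRange(hsv(s),(40,100,60),(85,255,255))
a=rect(t,g,.1,(270,180,310,215));b=rect(s,gs,.1,(255,200,285,235));print("btn",a,b['px'],tri(t,a['px'],s,b['px']))
A=cv2.resize(np.array(t["pixels"])[165:255,140:330],None,fx=4,fy=4,interpolation=2)
B=cv2.resize(np.array(s["pixels"])[140:270,180:310],None,fx=4,fy=4,interpolation=2)
B=cv2.copyMakeBorder(B,0,0,0,0,0)
cv2.imwrite("pics/c1.png",A);cv2.imwrite("pics/c2.png",B)
E
```

```text
reader {'px': array([267.8684, 210.4516]), 'c': array([0.5078, 0.0258, 0.075 ]), 'L': np.float64(0.2246786664651759), 'W': np.float64(0.15337527841999019), 'yaw': np.float64(12.110886992617907)}
rack {'px': array([176.1162, 221.5027]), 'c': array([0.4868, 0.257 , 0.05  ]), 'L': np.float64(0.11513988895193544), 'W': np.float64(0.0678060747689472), 'yaw': np.float64(15.729703894435943)}
slot {'px': array([162.85, 225.55]), 'c': array([0.4774, 0.2906, 0.05  ]), 'L': np.float64(0.008792548153333867), 'W': np.float64(0.003164280415424982), 'yaw': np.float64(-72.08436208020575)}
plate {'px': array([248.3235, 214.2942]), 'c': array([0.4969, 0.0744, 0.125 ]), 'L': np.float64(0.07063071901798025), 'W': np.float64(0.00969068203954694), 'yaw': np.float64(12.544760212781213)}
btn {'px': array([291., 198.]), 'c': array([ 0.5347, -0.0297,  0.1   ]), 'L': np.float64(0.027557348964479103), 'W': np.float64(0.027321024925645865), 'yaw': np.float64(43.39331145846555)} [269.  215.5] [ 0.534  -0.0293  0.1016]
```

View pics/c1.png

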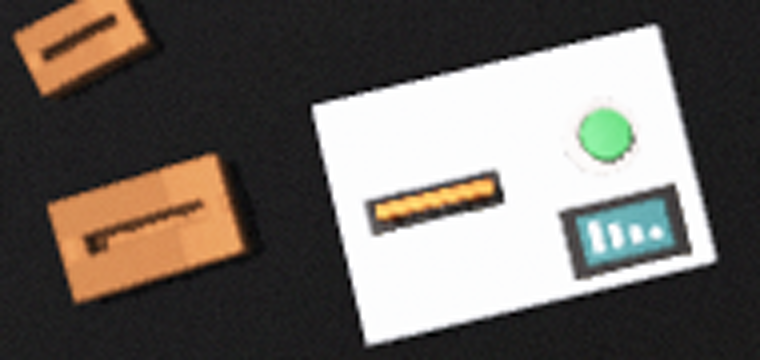

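View pics/c2.png

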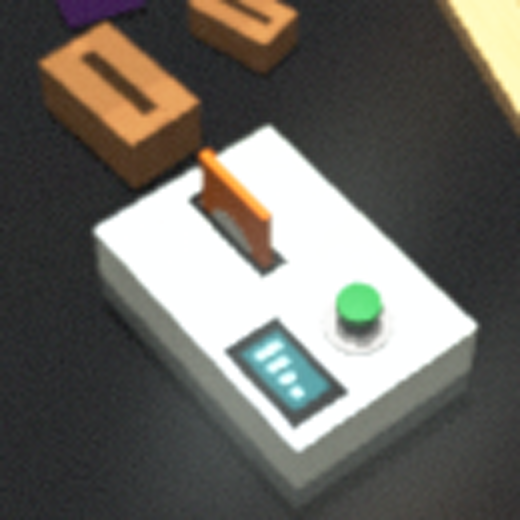

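The crops confirm it: the reader's slot and button positions predicted from its pose agree with direct measurement to about 1 mm. Plate at (0.497, 0.0745), yaw 12.3°; button at (0.535, -0.0295), top z≈0.10; rack at (0.487, 0.257), yaw ≈15.7°. Next I move above the plate.

Call:
carry_out(motion=[[[0.02,-0.043,0],-0.08],[[0.04,-0.087,0],-0.16],[[0.06,-0.13,0],-0.24],[[0.08,-0.174,0],-0.32],[[0.1,-0.217,0],-0.4],[[0.118,-0.26,0],-0.471],[[0.138,-0.303,0],-0.55],[[0.158,-0.347,0],-0.63],[[0.177,-0.39,0],-0.707],[[0.197,-0.434,0],-0.785],[[0.216,-0.477,-0.01],-0.864],[[0.236,-0.5205,-0.02],-0.942],[[0.236,-0.5205,-0.03],-0.942],[[0.236,-0.5205,-0.033],-0.942],[[0.236,-0.5205,-0.033],-0.942]], grip=-1)

```text
time: 1.6
position: [0.4965, 0.0759, 0.1888]
tool_rot: [-3.123, -0.34, 0.003]
ft_force: [-0.4, 0.5, -0.4]
grip_width: 0.996
```

```bash
python3 - <<'E'
from h import *
from bench import get_state
s=get_state();print(s['time'],s['position'],s['tool_rot'],s['ft_force'],s['grip_width'])
R=cv2.Rodrigues(s['tool_rot'])[0];print("x yaw",np.degrees(np.arctan2(R[1,0],R[0,0])),R[:,2])
d=pickle.load(open("im0.pkl","rb"));t,s=d["top"],d["side"]
hs=hsv(s);br=cv2.inRange(hs,(3,100,60),(20,255,255))
# rack slot in side view: crop coords (82..158, 50..118)/4+ (180,140)
roi=(199,151,221,170)
V=hs[...,2];print(V[151:170,199:221])
E
```

```text
1.6 [0.4965 0.0759 0.1888] [-3.1229 -0.3402  0.0028] [-0.369   0.4628 -0.4469] 0.9957515754119466
x yaw 12.43512258102352 [-0.0018  0.     -1.    ]
[[231 229 225 215 211 211 211 212 215 210 214 214 212 189 140  86  47  44
   45  44  39  44]
 [229 224 211 192 182 198 209 214 214 213 212 211 213 211 196 155  92  61
   46  41  41  43]
 [219 189 145 116 107 149 194 207 210 213 213 212 214 211 210 197 165 116
   63  44  41  41]
 [200 153  98  82  78  98 138 180 205 213 213 213 214 215 213 212 207 183
  121  76  46  43]
 [203 168 118  92  80  80  85 122 175 203 212 211 213 213 212 214 214 210
  188 135  80  46]
 [210 207 183 131  92  84  82  81 113 162 200 209 212 212 212 213 212 213
  211 189 134  77]
 [213 216 208 188 135 101  85  78  81 110 159 200 212 213 210 209 213 210
  213 208 188 139]
 [212 212 214 209 192 150 102  81  77  80 113 161 199 210 212 212 211 214
  213 214 213 198]
 [213 214 211 212 212 194 147 100  83  82  84 103 152 197 210 214 215 214
  214 213 216 220]
 [213 212 213 213 214 210 190 151 109  85  82  78  97 147 194 207 215 214
  216 219 221 226]
 [213 213 211 214 211 211 209 197 161 113  85  80  79  89 126 178 204 218
  221 225 229 230]
 [210 211 212 214 212 216 213 211 201 164 112  92  81  81  86 129 179 215
  226 231 230 230]
 [200 213 213 216 214 216 212 213 210 201 172 132  92  84  80  86 124 181
  221 228 229 231]
 [151 200 212 214 212 213 213 216 216 212 207 188 138 103  84  81  90 126
  181 222 230 230]
 [ 97 146 193 208 214 216 212 213 213 215 213 214 202 157 106  85  81  88
  120 181 221 230]
 [ 82  91 130 178 204 212 215 213 215 216 220 225 226 214 161 106  83  85
   93 129 187 226]
 [ 80  79  89 125 176 202 214 214 219 225 228 230 231 228 214 160 108 100
  129 168 211 224]
 [ 82  80  79  84 115 164 202 219 226 229 231 231 229 230 228 215 170 159
  191 223 231 233]
 [ 78  81  82  75  84 114 173 221 228 230 231 229 230 231 230 231 226 225
  227 232 231 230]]
```

Call:
carry_out(motion=[[[0,-0.001,-0.03],0],[[0,-0.001,-0.06],0],[[0,-0.001,-0.09],0],[[0,-0.001,-0.105],0],[[0,-0.001,-0.105],0],[[0,-0.001,-0.105],0]])

```text
time: 2.2
position: [0.4976, 0.075, 0.0853]
tool_rot: [-3.123, -0.341, -0.001]
ft_force: [0.1, -0.0, 0.3]
grip_width: 1.0
```

```bash
python3 - <<'E'
from h import *
d=pickle.load(open("im0.pkl","rb"));s=d["side"]
V=hsv(s)[...,2];m=cv2.inRange(V,0,145)
n,l,st,c=cv2.connectedComponentsWithStats(m,connectivity=4)
for z in (.05,): 
    i=l[158,207];print(st[i],c[i],cast(s,c[i],z))
    mm=np.uint8(l==i)*255;print(rect(s,mm,z,(0,0,512,384)))
    P=np.argwhere(l==i)[:,::-1];W=cast(s,P,z)[:,:2];r=cv2.minAreaRect(np.float32(W));print(r)
E
```

```text
[201 153  18  15  78] [209.141  159.9744] [[0.488  0.2607 0.05  ]]
{'px': array([209.0974, 159.9602]), 'c': array([0.4878, 0.2613, 0.05  ]), 'L': np.float64(0.07654688875219948), 'W': np.float64(0.012911678001798174), 'yaw': np.float64(15.503059147881018)}
((0.48770657181739807, 0.26137489080429077), (0.012173468247056007, 0.0759514644742012), 15.503046989440918)
```

Call:
carry_out(motion=[[[0,0,0],0],[[0,0,0],0],[[0,0,0],0],[[0,0,0],0],[[0,0,0],0],[[0,0,0],0],[[0,0,0],0],[[0,0,0],0],[[0,0,0],0],[[0,0,0],0]], grip=1, squeeze=25)

```text
time: 3.2
position: [0.4974, 0.0737, 0.0845]
tool_rot: [3.123, 0.337, 0.0]
ft_force: [-0.9, 0.2, -0.1]
grip_width: 0.172
```

Call:
carry_out(motion=[[[0,0,0],0],[[0,0,0],0],[[0,0,0],0],[[0,0,0],0]])

```text
time: 3.6
position: [0.4974, 0.0736, 0.0846]
tool_rot: [3.123, 0.337, 0.0]
ft_force: [0.3, 1.0, 0.7]
grip_width: 0.085
```

Call:
carry_out(motion=[[[0,0,0.005],0],[[0,0,0.015],0],[[0,0,0.03],0],[[0,0,0.045],0],[[0,0,0.06],0],[[0,0,0.075],0],[[0,0,0.085],0],[[0,0,0.085],0],[[0,0,0.085],0]])

```text
time: 4.5
position: [0.4973, 0.0737, 0.1695]
tool_rot: [-3.123, -0.337, -0.0]
ft_force: [-0.7, -0.1, -0.8]
grip_width: 0.091
```

Call:
carry_out(motion=[[[-0.001,0.025,0],0.01],[[-0.003,0.055,0],0.02],[[-0.005,0.09,0],0.03],[[-0.007,0.125,0],0.04],[[-0.009,0.16,0],0.05],[[-0.01,0.1845,-0.01],0.056],[[-0.01,0.1845,-0.025],0.056],[[-0.01,0.1845,-0.03],0.056],[[-0.01,0.1845,-0.03],0.056],[[-0.01,0.1845,-0.03],0.056]])

```text
time: 5.5
position: [0.4879, 0.2565, 0.1394]
tool_rot: [3.113, 0.42, -0.0]
ft_force: [-0.4, -1.0, 0.3]
grip_width: 0.086
```

```bash
python3 - <<'E'
from h import *
from bench import eyes,get_state
d={n:eyes.get_image(n) for n in("side","top")};pickle.dump(d,open("im1.pkl","wb"))
S=np.array(d["side"]["pixels"])[85:205,140:300];T=np.array(d["top"]["pixels"])[180:260,130:250]
A=cv2.resize(S,None,fx=4.5,fy=4.5,interpolation=2);cv2.imwrite("pics/c3.png",A)
cv2.imwrite("pics/c4.png",cv2.resize(T,None,fx=6,fy=6,interpolation=2))
print(get_state()['position'])
E
```

```text
[0.4881 0.2572 0.1402]
```

View pics/c3.png

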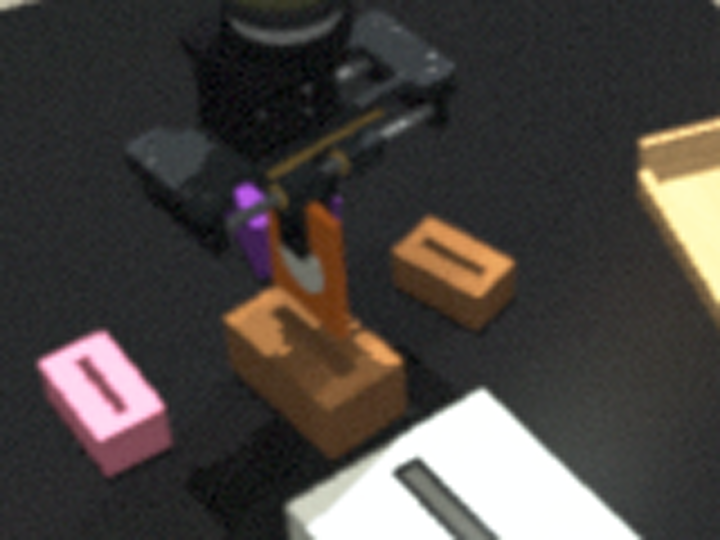

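The side view shows the plate held upright above the rack, its lower edge running from about crop (275,285) to (345,335). I compare that edge with the slot in the same camera.

```bash
python3 - <<'E'
from h import *
d=pickle.load(open("im1.pkl","rb"));s=d["side"]
print(cast(s,[[216.7,159.6],[201,148.5]],.080))
d0=pickle.load(open("im0.pkl","rb"));s0=d0["side"];t=d0["top"]
# calibration check in side: reader top corners from crop c2 (/4+offset)
q=np.array([[268,125],[476,325],[297,450],[95,231]])/4+[180,140]
P=cast(s0,q,.075);print(P,P.mean(0))
q=np.array([[48,204],[216,153],[248,252],[75,302]])/4+[140,165]
print(cast(t,q,.05),cast(t,q,.05).mean(0))
q=np.array([[110,24],[199,103],[134,142],[40,66]])/4+[180,140]
print(cast(s0,q,.05),cast(s0,q,.05).mean(0))
E
```

```text
[[0.499  0.2262 0.08  ]
 [0.4754 0.2873 0.08  ]]
[[ 0.5599  0.1513  0.075 ]
 [ 0.6051 -0.0639  0.075 ]
 [ 0.4578 -0.0957  0.075 ]
 [ 0.4124  0.1174  0.075 ]] [0.5088 0.0273 0.075 ]
[[0.5021 0.3177 0.05  ]
 [0.5316 0.2114 0.05  ]
 [0.4686 0.1922 0.05  ]
 [0.4402 0.3011 0.05  ]] [0.4856 0.2556 0.05  ]
[[0.5064 0.3165 0.05  ]
 [0.5335 0.2127 0.05  ]
 [0.4752 0.199  0.05  ]
 [0.442  0.299  0.05  ]] [0.4893 0.2568 0.05  ]
```

Call:
carry_out(motion=[[[0,0.001,-0.01],0],[[0,0.001,-0.02],0],[[0,0.001,-0.026],0],[[0,0.001,-0.03],0],[[0,0.001,-0.033],0],[[0,0.001,-0.036],0],[[0,0.001,-0.036],0]])

```text
time: 6.3
position: [0.4872, 0.2591, 0.1032]
tool_rot: [3.113, 0.424, -0.001]
ft_force: [0.0, 0.7, -1.3]
grip_width: 0.09
```

No contact force with the lower edge about 6 mm below the rack top, so it has entered the slot. Continuing down.

Call:
carry_out(motion=[[[0,0,-0.006],0],[[0,0,-0.012],0],[[0,0,-0.018],0],[[0,0,-0.023],0],[[0,0,-0.027],0],[[0,0,-0.029],0],[[0,0,-0.029],0]])

```text
time: 7.0
position: [0.4872, 0.259, 0.0742]
tool_rot: [3.112, 0.424, -0.001]
ft_force: [0.5, 0.5, -0.4]
grip_width: 0.09
```

Call:
carry_out(motion=[[[0,0,-0.001],0],[[0,0,-0.002],0],[[0,0,-0.003],0],[[0,0,-0.004],0],[[0,0,-0.004],0]])

```text
time: 7.5
position: [0.4876, 0.2593, 0.0716]
tool_rot: [-3.112, -0.424, -0.001]
ft_force: [-2.8, -1.3, 5.6]
grip_width: 0.085
```

Floor contact came at the expected height (TCP 0.0716). Releasing and retreating.

Call:
carry_out(motion=[[[0,0,-0.003],0],[[0,0,-0.003],0],[[0,0,-0.003],0],[[0,0,-0.003],0],[[0,0,-0.003],0],[[0,0,-0.003],0]], grip=-0.3)

```text
time: 8.1
position: [0.4874, 0.2591, 0.0676]
tool_rot: [3.113, 0.424, 0.0]
ft_force: [-0.3, -0.1, 0.3]
grip_width: 0.551
```

Call:
carry_out(motion=[[[0,0,0.02],0],[[0,0,0.05],0],[[0,0,0.08],0],[[0,0,0.11],0],[[0.01,-0.04,0.11],0],[[0.016,-0.09,0.11],0],[[0.023,-0.14,0.11],0],[[0.03,-0.19,0.11],0],[[0.04,-0.24,0.11],0],[[0.047,-0.285,0.11],0],[[0.047,-0.289,0.1],0],[[0.047,-0.289,0.09],0],[[0.047,-0.289,0.08],0]], grip=1)

```text
time: 9.4
position: [0.5341, -0.0283, 0.1466]
tool_rot: [-3.112, -0.427, 0.001]
ft_force: [-0.6, 0.1, 0.2]
grip_width: 0.007
```

```bash
python3 - <<'E'
from h import *
from bench import eyes,get_state
d={n:eyes.get_image(n) for n in("side","top")};pickle.dump(d,open("im2.pkl","wb"))
S=np.array(d["side"]["pixels"])[100:300,170:400]
cv2.imwrite("pics/c5.png",cv2.resize(S,None,fx=3,fy=3,interpolation=2))
s=get_state();print(s['position'],s['ft_force'],s['grip_width'])
E
```

```text
[ 0.533  -0.0277  0.1455] [-0.6428  0.1973 -0.2721] 0.002202802372341298
```

View pics/c5.png

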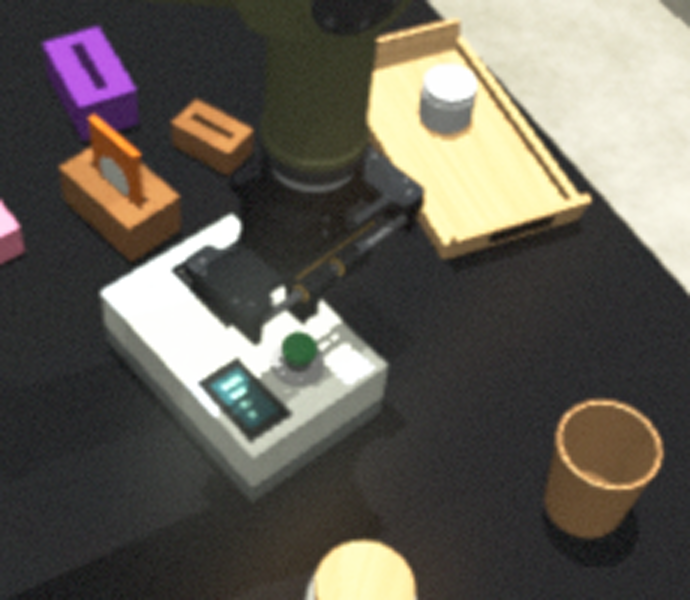

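The plate stands upright in the rack, crop (115,160), and the shut gripper is above the button. Now I feel my way down.

Call:
carry_out(motion=[[[0.001,-0.001,-0.01],0],[[0.001,-0.001,-0.02],0],[[0.001,-0.001,-0.03],0],[[0.001,-0.001,-0.033],0],[[0.001,-0.001,-0.033],0]])

```text
time: 10.0
position: [0.5348, -0.0308, 0.1138]
tool_rot: [3.113, 0.424, -0.002]
ft_force: [-0.4, 0.5, 0.5]
grip_width: 0.009
```

Call:
carry_out(motion=[[[0,0,-0.003],0],[[0,0,-0.006],0],[[0,0,-0.008],0],[[0,0,-0.008],0]])

```text
time: 10.4
position: [0.5352, -0.0309, 0.1064]
tool_rot: [-3.113, -0.424, 0.0]
ft_force: [-0.4, 0.3, 0.2]
grip_width: 0.003
```

Call:
carry_out(motion=[[[0,0,-0.002],0],[[0,0,-0.003],0],[[0,0,-0.003],0]])

```text
time: 10.7
position: [0.5353, -0.0308, 0.1034]
tool_rot: [3.113, 0.424, -0.0]
ft_force: [0.2, -0.5, 0.3]
grip_width: 0.0
```

Call:
carry_out(motion=[[[0,0.001,-0.002],0],[[0,0.001,-0.003],0],[[0,0.001,-0.003],0]])

```text
time: 11.0
position: [0.5356, -0.0299, 0.1007]
tool_rot: [3.113, 0.424, 0.001]
ft_force: [0.5, -0.5, 2.5]
grip_width: 0.006
```

Call:
carry_out(motion=[[[0,0,-0.002],0],[[0,0,-0.003],0],[[0,0,-0.003],0]])

```text
time: 11.3
position: [0.5355, -0.0299, 0.0975]
tool_rot: [3.113, 0.424, 0.001]
ft_force: [0.7, -0.4, 1.7]
grip_width: 0.007
```

Call:
carry_out(motion=[[[0,0,-0.002],0],[[0,0,-0.002],0],[[0,0,-0.002],0]])

```text
time: 11.6
position: [0.5354, -0.0298, 0.0955]
tool_rot: [3.113, 0.424, 0.0]
ft_force: [0.7, 0.4, 1.4]
grip_width: 0.006
```

Call:
carry_out(motion=[[[0,0,-0.0015],0],[[0,0,-0.0015],0]])

```text
time: 11.8
position: [0.5353, -0.0298, 0.0939]
tool_rot: [3.113, 0.424, -0.0]
ft_force: [0.9, 0.0, 1.1]
grip_width: 0.004
```

Call:
carry_out(motion=[[[0,0,-0.0015],0],[[0,0,-0.0015],0]])

```text
time: 12.0
position: [0.5353, -0.0298, 0.0924]
tool_rot: [3.113, 0.424, -0.0]
ft_force: [1.2, -0.7, 1.8]
grip_width: 0.006
```

Call:
carry_out(motion=[[[0,0,-0.0015],0],[[0,0,-0.0015],0]])

```text
time: 12.2
position: [0.5353, -0.0298, 0.091]
tool_rot: [-3.113, -0.424, 0.0]
ft_force: [-0.9, -0.8, 1.9]
grip_width: 0.008
```

Call:
carry_out(motion=[[[0,0,-0.001],0],[[0,0,-0.001],0]])

```text
time: 12.4
position: [0.5353, -0.0298, 0.09]
tool_rot: [-3.113, -0.424, 0.0]
ft_force: [-0.1, 0.7, 2.7]
grip_width: 0.008
```

Call:
carry_out(motion=[[[0,0,-0.001],0],[[0,0,-0.001],0]])

```text
time: 12.6
position: [0.5354, -0.0298, 0.0893]
tool_rot: [-3.113, -0.424, 0.0]
ft_force: [0.2, -0.4, 3.8]
grip_width: 0.004
```

Call:
carry_out(motion=[[[0,0,-0.001],0],[[0,0,-0.001],0]])

```text
time: 12.8
position: [0.5354, -0.0298, 0.089]
tool_rot: [-3.112, -0.424, -0.0]
ft_force: [-2.7, -0.2, 8.8]
grip_width: 0.006
```

Firm contact on the halfway stop at 8.8 N. Holding.

Call:
carry_out(motion=[[[0,0,0],0],[[0,0,0],0]])

```text
time: 13.0
position: [0.5354, -0.0298, 0.089]
tool_rot: [-3.112, -0.424, -0.0]
ft_force: [-2.5, -0.2, 10.1]
grip_width: 0.004
```

Call:
carry_out(motion=[[[0,0,0.0004],0],[[0,0,0.0004],0],[[0,0,0.0004],0]])

```text
time: 13.3
position: [0.5354, -0.0298, 0.089]
tool_rot: [-3.112, -0.424, -0.0]
ft_force: [-2.4, -0.4, 7.3]
grip_width: 0.008
```

Call:
carry_out(motion=[[[0,0,0],0],[[0,0,0],0],[[0,0,0],0],[[0,0,0],0],[[0,0,0],0]])

```text
time: 13.8
position: [0.5354, -0.0298, 0.0891]
tool_rot: [-3.112, -0.424, -0.0]
ft_force: [-2.1, 0.3, 7.3]
grip_width: 0.005
```

Call:
carry_out(motion=[[[0,0,0],0],[[0,0,0],0],[[0,0,0],0],[[0,0,0],0],[[0,0,0],0]])

```text
time: 14.3
position: [0.5354, -0.0299, 0.0891]
tool_rot: [-3.113, -0.424, -0.0]
ft_force: [-2.7, -0.3, 6.7]
grip_width: 0.005
```

Held 1.5 s at 6.7–10 N. Now the second stage.

Call:
carry_out(motion=[[[0,0,-0.001],0],[[0,0,-0.002],0],[[0,0,-0.003],0],[[0,0,-0.004],0],[[0,0,-0.005],0],[[0,0,-0.006],0],[[0,0,-0.006],0]])

```text
time: 15.0
position: [0.5354, -0.0298, 0.0837]
tool_rot: [-3.112, -0.424, -0.0]
ft_force: [-3.6, 0.5, 11.0]
grip_width: 0.002
```

Call:
carry_out(motion=[[[0,0,-0.001],0],[[0,0,-0.002],0],[[0,0,-0.002],0]])

```text
time: 15.3
position: [0.5355, -0.0298, 0.083]
tool_rot: [-3.112, -0.424, -0.0]
ft_force: [-8.2, 0.6, 19.6]
grip_width: 0.003
```

Call:
carry_out(motion=[[[0,0,-0.001],0],[[0,0,-0.0015],0],[[0,0,-0.0015],0],[[0,0,-0.0015],0]])

```text
time: 15.7
position: [0.5356, -0.0299, 0.0827]
tool_rot: [-3.111, -0.424, -0.001]
ft_force: [-10.1, 0.8, 28.4]
grip_width: 0.007
```

Hard stop: the force rose to 28 N with only 0.3 mm of motion. Backing away and checking.

Call:
carry_out(motion=[[[0,0,0.005],0],[[0,0,0.02],0],[[0,0,0.05],0],[[0,0,0.09],0],[[0,0,0.13],0],[[-0.02,0,0.16],0],[[-0.05,0,0.18],0],[[-0.08,0,0.18],0],[[-0.1,0,0.18],0],[[-0.1,0,0.18],0],[[-0.1,0,0.18],0]])

```text
time: 16.8
position: [0.4358, -0.0298, 0.2594]
tool_rot: [-3.112, -0.425, -0.003]
ft_force: [0.7, 0.2, 0.9]
grip_width: 0.003
```

```bash
python3 - <<'E'
from h import *
from bench import eyes,get_state
d={n:eyes.get_image(n) for n in("side","top")};pickle.dump(d,open("im3.pkl","wb"))
S=np.array(d["side"]["pixels"])[100:350,170:400]
cv2.imwrite("pics/c6.png",cv2.resize(S,None,fx=2.4,fy=2.4,interpolation=2))
d0=pickle.load(open("im0.pkl","rb"))
for im in(d0["side"],d["side"]):
    h=hsv(im);m=cv2.inRange(h,(40,100,40),(85,255,255));print("btn px",rect(im,m,.1,(245,190,295,245))['px'])
    o=cv2.inRange(h,(8,120,150),(30,255,255))
# cup/canister change
diff=cv2.absdiff(np.array(d0["side"]["pixels"]),np.array(d["side"]["pixels"])).max(2)
print("cup",np.median(diff[230:285,345:395]),"can",np.median(diff[275:335,265:315]))
print(cast(d["side"],[[200.7,139.3],[216.7,155]],.112))
s=get_state();print(s['time'],s['position'],s['ft_force'])
E
```

```text
btn px [269.  215.5]
btn px [269.  218.5]
cup 3.0 can 3.0
[[0.4792 0.2922 0.112 ]
 [0.4957 0.2145 0.112 ]]
16.9 [ 0.4361 -0.0299  0.259 ] [ 0.0797 -0.1199 -0.5462]
```

View pics/c6.png

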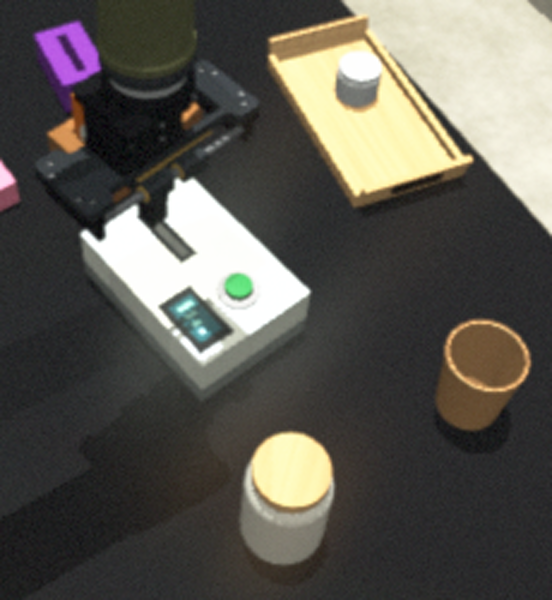

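```bash
python3 - <<'E'
from h import *
for f in("im0","im3"):
    d=pickle.load(open(f+".pkl","rb"));p=[]
    for n,roi in(("top",(270,180,310,215)),("side",(245,190,295,245))):
        h=hsv(d[n]);m=cv2.inRange(h,(40,100,60),(85,255,255))
        r=rect(d[n],m,.09,roi);p.append(r['px']);print(n,r['px'],r['L'],r['W'])
    print(f,tri(d["top"],p[0],d["side"],p[1]))
d=pickle.load(open("im3.pkl","rb"))
cv2.imwrite("pics/c7.png",np.hstack([cv2.resize(np.array(pickle.load(open(f+".pkl","rb"))["side"]["pixels"])[195:245,240:300],None,fx=6,fy=6,interpolation=2) for f in("im0","im3")]))
E
```

```text
top [291. 198.] 0.02783303790483274 0.02759434963553854
side [269.  215.5] 0.028613856166606545 0.026157322713763066
im0 [ 0.534  -0.0293  0.1016]Traceback (most recent call last):
  File "<stdin>", line 6, in <module>
  File "h.py", line 11, in rect
    c=max(cv2.findContours(m,cv2.RETR_EXTERNAL,cv2.CHAIN_APPROX_NONE)[0],key=cv2.contourArea)
ValueError: max() iterable argument is empty
```

Call:
carry_out(motion=[[[0,0.04,0],0.05],[[0,0.08,0],0.1],[[0,0.12,0],0.15],[[0,0.16,0],0.2],[[0,0.2,0],0.25],[[0,0.24,0],0.3],[[0,0.28,0],0.35],[[-0.02,0.32,0],0.4],[[-0.04,0.36,0],0.45],[[-0.06,0.4,0],0.5],[[-0.08,0.44,0],0.55],[[-0.09,0.48,0],0.6],[[-0.1,0.52,0],0.65],[[-0.11,0.55,0],0.7],[[-0.11,0.55,0],0.7]])

```text
time: 18.4
position: [0.3216, 0.5253, 0.2566]
tool_rot: [-2.771, -1.477, 0.005]
ft_force: [-0.0, 0.7, 0.2]
grip_width: 0.002
```

```bash
python3 - <<'E'
from h import *
from bench import eyes,get_state
d={n:eyes.get_image(n) for n in("side","top")};pickle.dump(d,open("im4.pkl","wb"))
p=[]
for n,roi in(("top",(270,180,310,215)),("side",(245,190,295,245))):
    m=cv2.inRange(hsv(d[n]),(40,100,60),(85,255,255));r=rect(d[n],m,.09,roi);p.append(r['px']);print(n,r['px'],r['L'],r['W'])
print(tri(d["top"],p[0],d["side"],p[1]))
a,b=[cv2.resize(x,None,fx=3,fy=3,interpolation=2) for x in(np.array(d["side"]["pixels"])[130:270,180:310],np.array(d["top"]["pixels"])[150:290,140:276])]
cv2.imwrite("pics/c7.png",np.hstack([a,b]))
for i in("side","top"):
    d0=pickle.load(open("im0.pkl","rb"));print(i,[np.mean(cv2.absdiff(np.array(d0[i]["pixels"]),np.array(d[i]["pixels"]))[r]) for r in([np.s_[230:285,345:395],np.s_[275:335,265:315]] if i=="side" else [np.s_[100:150,340:390],np.s_[200:250,355:410]])])
E
```

```text
top [290.5 199. ] 0.026909307634118217 0.02449897830372687
side [269.  218.5] 0.028315792399277184 0.02601954018303834
[ 0.5334 -0.0296  0.0888]
side [np.float64(2.508), np.float64(1.773111111111111)]
top [np.float64(2.111066666666667), np.float64(1.8893333333333333)]
```

View pics/c7.png

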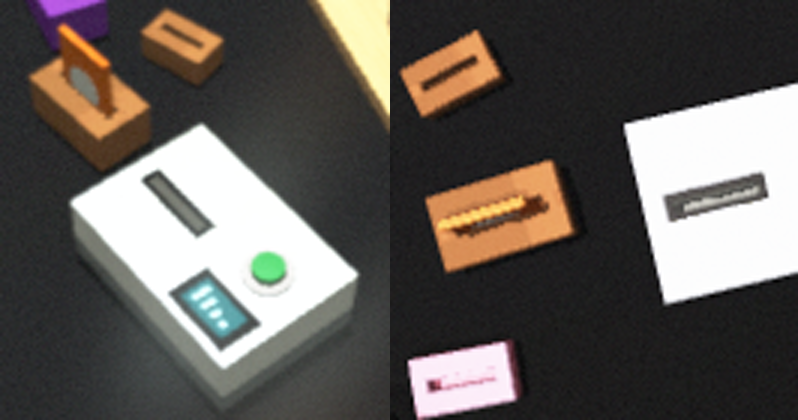

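```bash
python3 - <<'E'
from h import *
d0,d=[pickle.load(open(f+".pkl","rb")) for f in("im0","im4")]
for im in(d0,d):
    p=[]
    for n,roi in(("top",(270,180,310,215)),("side",(250,195,290,240))):
        a=np.array(im[n]["pixels"]).astype(float)[roi[1]:roi[3],roi[0]:roi[2]]
        w=np.clip(a[...,1]-np.maximum(a[...,2],a[...,0])-40,0,None)
        w=np.minimum(w,60);y,x=np.mgrid[roi[1]:roi[3],roi[0]:roi[2]]
        p.append([(w*x).sum()/w.sum(),(w*y).sum()/w.sum()]);print(n,p[-1],w.sum()/60)
    z=[(abs(cast(im["side"],p[1],zz)[0,:2]-[.5345,-.0295]).sum(),zz) for zz in np.arange(.07,.115,.001)]
    print(tri(im["top"],p[0],im["side"],p[1]),min(z))
h=hsv(d["top"]);o=cv2.inRange(h,(10,120,200),(30,255,255));print(rect(d["top"],o,.112,(145,200,200,240)))
h0=hsv(d0["top"]);
print(cast(d["side"],[[180+62/3,130+27/3],[180+112/3,130+62/3]],.112))
E
```

```text
top [np.float64(291.21185064935065), np.float64(198.11160714285714)] 82.13333333333334
side [np.float64(269.3034688720423), np.float64(215.17183551573626)] 72.55
[ 0.534  -0.0298  0.1036] (np.float64(0.0004482644051037321), np.float64(0.10300000000000004))
top [np.float64(290.7244227917814), np.float64(198.56471086634187)] 78.68333333333334
side [np.float64(269.08594285714287), np.float64(218.4192)] 72.91666666666667
[ 0.534  -0.03    0.0894] (np.float64(0.0004995687077298527), np.float64(0.08800000000000002))
{'px': array([175.8036, 221.3019]), 'c': array([0.4854, 0.2469, 0.112 ]), 'L': np.float64(0.10198579050118044), 'W': np.float64(0.05848600686927055), 'yaw': np.float64(15.478844309565872)}
[[0.4796 0.2934 0.112 ]
 [0.5041 0.2292 0.112 ]]
```

```bash
python3 -c "
from bench import ticket,get_state
s=get_state();print(s['time'],s['ft_force']);print(ticket.close_job())"
```

```text
18.5 [ 0.47590352 -0.06511029  0.32692048]
the job is handed in; nothing more can be done
None
```

I did the whole job in the order asked and handed it in at 18.5 s, with the gripper clear and about zero force at the wrist. No verdict was given.

- **Plate:** I lifted it straight out of the reader and lowered it into the large brown rack. It met the slot floor at the expected height (TCP 0.0716 m), and I let go. The final side view shows it standing in the slot, with its top edge measuring 69 mm against the true 70 mm. My last top-view measurement of it failed because the colour mask took in the rack as well.
- **Button, halfway stop:** It went firm about 13 mm down. I held it there for about 1.5 s at 6.7–10 N, and it did not move.
- **Button, fully down:** Pressing on, it slid about 6 mm to a hard stop, where the force rose to 28 N with only 0.3 mm more movement. I then backed away.
- **Disagreement:** After release the cameras put the cap's top at about 88–89 mm, against 83 mm felt while pressing. Both are within the 82–90 mm given for fully down. I did not press again to check.
- **Canister and cup:** The before and after pictures show no change in either.

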